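# Pack four components into the storage case in reverse order and put the lid on

### The job

Move the four components from the row of black nests into the four cells of the white case, one in each cell, upright and in reverse order: the one nearest the robot goes into the cell farthest from the robot, the next into the next cell, and the farthest into the nearest cell. Then lay the lid flat, handle up and squarely on the case, so that it covers all the cells. Set everything down rather than dropping it, and leave it all released.

Things in the scene. Friction and masses are not known exactly. Their poses are not given: they have to be found in the camera images.
- heatsink: Aluminium finned heat sink, a block 34 (x) x 36 (y) x 28 (z) mm with six upright fins, about 70 g. Stands upright in its nest at the start, turned up to 0.12 rad to it. Origin: centre of the underside; z up; grip it across its y.
- transformer: Small transformer: dark steel core 38 (x) x 24 (y) x 32 (z) mm, copper winding 24 (x) x 36 (y) mm bulging out of its two y sides from 5 to 27 mm height, about 130 g. Stands upright in its nest at the start, turned up to 0.12 rad to it. Origin: centre of the underside; z up; grip it across its y.
- relay: Relay: white block 30 (x) x 24 (y) x 34 (z) mm with a black foot plate, about 50 g. Stands upright in its nest at the start, turned up to 0.12 rad to it. Origin: centre of the underside; z up; grip it across its y.
- capacitor: Can capacitor: upright aluminium cylinder, 30 mm diameter, 34 mm high, dark disc on top, about 50 g. Stands upright in its nest at the start, turned up to 0.12 rad to it. Origin: centre of the underside; z up; grip it across its y.
- nest_a: Fixed black rubber nest holding the heatsink at the start: pad 56 (x) x 70 (y) x 6 mm, a rib 4 mm thick and 16 mm high along both x ends (48 mm between). Four equal nests in a row along their common x (away from the robot, turned up to 0.25 rad), 64 mm pitch, shuffled, on a plywood board 12 mm thick. Origin: centre of underside, 12 mm above the desk; z up.
- nest_b: Fixed black rubber nest holding the transformer at the start: pad 56 (x) x 70 (y) x 6 mm, a rib 4 mm thick and 16 mm high along both x ends (48 mm between). Four equal nests in a row along their common x (away from the robot, turned up to 0.25 rad), 64 mm pitch, shuffled, on a plywood board 12 mm thick. Origin: centre of underside, 12 mm above the desk; z up.
- nest_c: Fixed black rubber nest holding the relay at the start: pad 56 (x) x 70 (y) x 6 mm, a rib 4 mm thick and 16 mm high along both x ends (48 mm between). Four equal nests in a row along their common x (away from the robot, turned up to 0.25 rad), 64 mm pitch, shuffled, on a plywood board 12 mm thick. Origin: centre of underside, 12 mm above the desk; z up.
- nest_d: Fixed black rubber nest holding the capacitor at the start: pad 56 (x) x 70 (y) x 6 mm, a rib 4 mm thick and 16 mm high along both x ends (48 mm between). Four equal nests in a row along their common x (away from the robot, turned up to 0.25 rad), 64 mm pitch, shuffled, on a plywood board 12 mm thick. Origin: centre of underside, 12 mm above the desk; z up.
- case: White open case, fixed: 260 (x) x 124 (y) x 44 mm high, walls and floor 4 mm. Three dividers (4 mm thick, tops 24 mm above the desk) make four cells in a row along x, each 60 (x) x 116 (y) mm, centred at x = -96, -32, 32, 96 mm, y = 0. Origin: centre of underside, on the desk; x away from the robot (turned up to 0.25 rad), z up. Case and nest board may swap sides of the desk.
- lid: Loose flat white lid of the case, a plate 284 (x) x 148 (y) x 5 (z) mm without a lip, about 160 g, lying on the desk between board and case. Grey bar handle on its middle, 70 mm along x, 16 mm wide (y), standing from 5 to 35 mm above the underside. Origin: centre of the underside; z up.
There are look-alikes about, which are no part of the job. What is shaped like the heatsink but turquoise is not meant. What is shaped like the capacitor but red is not meant.

How it is judged:
By the outcome, as a careful person would: the job done as asked, in the order asked, and still so for the second after the job is handed in, with the robot touching nothing.
It also fails if it takes over 128 s, if anything falls off the work surface, if the arm or the gripper's body presses on something with over 40 N, if the wrist force passes 120 N, or if a joint passes its speed limit or range.

### The arm

A 6-joint arm with a two-finger parallel gripper is mounted at the origin on the work surface. World frame = base frame: x ahead of the robot, y to its left, z up, the work surface at z = 0. Lengths are in mm, angles in rad, forces in N, time in s.
With the tool pointing down it reaches from about 275 to 750 mm from the base axis. Payload 10.2 kg.
Tool frame: the origin (TCP) lies midway between the tips of the shut fingers; the grasp point (between the pads) lies 19 mm behind it; z points along the fingers, y is the direction in which the jaws open and shut (so a half turn about z gives the same grasp; the last joint's range is limited). The gripper opens to 85 mm and grips with 20 to 120 N. Pads are 22 mm wide; open, the fingers measure 114 mm over their backs; the gripper's body (76 mm by 85 mm) begins 54 mm behind the grasp point. The pads swing forward as they close: fully open they stand 13 mm farther back than shut.
Start: joints at [0.945, 0.313, 1.498, -0, 1.331, -0.223], TCP at [205.811, 482.984, 231.294] pointing down, gripper open.
Joint ranges: [-2.94, 2.94], [-0.97, 2.17], [0.19, 2.56], [-1.23, 4.37], [0.02, 3.11], [-2.88, 2.88]. Speed limits (rad/s): [2.39, 2.39, 3.01, 3.14, 3.14, 3.14].

### API

Orientations are given as a unit quaternion [w, x, y, z].
In Python, from rig import ctrl gives the robot as it stands.
- The arm moves only by the tool carry_out, never from a script. Its argument "plan" is a list of rows, each a list of 3 entries, a list of its own where there are three numbers: the finger opening in mm, from 0 to 85.4, then the shift along the tool's x, y, z in mm, then the turn, a rotation vector about the tool's x, y, z in units of 6 degrees (1.0 is 6 degrees). In form: [[grip, [x, y, z], [ax, ay, az]], ...]. A call has 1 to 20 rows; each row shifts and turns the commanded pose from where the row before left it, along the tool's axes as they then stand; what a row does not reach is not made up. A row lasts 1/12 s, in which the tool goes at most 41.7 mm and 7.16 degrees, less where a joint would pass 70% of its speed; a pose out of reach is approached as far as the arm can. A call with a gripper value outside its range is refused whole. The fingers move at their own pace and stop on an object; "grip_force" is the grip in N (left out, the last holds). Time passes only in rows, so rows that do not move let the fingers close. It gives the time, the measured TCP pose, the force and the opening at its end, in the units of the state.
- ctrl.sense(): the state, without advancing time (a new reading comes with each control period).
- ctrl.capture(name): name is "scene" or "top"; returns a dict with "color" (420x560x3 uint8, blue, green, red), "range_z" (420x560 float32, mm along the optical axis (not along the pixel's ray), 0 where there is no reading), "fx", "fy", "cx", "cy" (pixels), "dist_coeffs" ([k1, k2, p1, p2, k3] as OpenCV has them; the pictures are not rectified), "cam_to_world" (4x4, takes a point from camera to world coordinates). Camera axes: x right, y up, looking along -z (the intrinsics and any distortion apply to the point x, -y, -z); pixel columns grow to the right and rows downward; lengths in mm; the calibration is good to about 2 mm. A picture is of the moment at which its call begins.
- ctrl.finish_job(): hands the job in, once; it reports no verdict.
The state is a dict: "time_s": time; "joints": joint angles; "dq": joint speeds; "tau": joint torques, N m; "eef_pos": TCP position; "ee_rot": TCP orientation; "force": force on the tool from outside, world axes, zero at the start; "wrist_torque": the same for the moment, N m; "grip_width": opening from 0.0 (shut) to 1.0 (fully open).
Only numpy, scipy, OpenCV 4.12 (cv2) and the standard library are available. Lean on these libraries where they do the work, as an engineer would, in place of code of your own. Each camera call takes 0.05 s, during which the arm holds its last target.

## Working session

There is one attempt and no reset: what is moved stays moved. The work goes in short steps, Python scripts to look and compute and a tool call to move; the robot and the scene stay as the last step left them, time stands still between calls to the robot, and variables do not carry over. Pictures are saved under pics/ and viewed, and the job is handed in when it is done.

Besides the shell and the picture viewer there is one more tool, called as name([rows], argument=value, ...), one row to a line, values as JSON. carry_out: Moves the arm, as the interface text tells. Its arguments: {"type":"object","properties":{"plan":{"type":"array"},"grip_force":{"type":"number"}},"required":["plan"]}

```bash
ls; mkdir -p pics; python3 - <<'E'
from rig import ctrl
import cv2
print(ctrl.sense())
for n in("scene","top"):
    c=ctrl.capture(n); cv2.imwrite(f"pics/{n}0.png",c["color"])
    print(n,c["fx"],c["fy"],c["cx"],c["cy"],c["dist_coeffs"],c["cam_to_world"])
E
```

```text
pics
{'time_s': 0.0, 'joints': array([ 9.44591167e-01,  3.13472801e-01,  1.49844942e+00,  1.39279913e-05,
        1.33099325e+00, -2.23397088e-01]), 'dq': array([ 0.00107628,  0.00048449, -0.00016581,  0.00040818, -0.00146915,
        0.00024685]), 'tau': array([ 1.36968396e-03, -4.12268436e+01, -2.59742242e+01, -1.06070393e-04,
        4.07300729e-03,  4.25013070e-05]), 'eef_pos': array([205.65282475, 482.7634141 , 230.71876552]), 'ee_rot': array([-2.78755650e-04,  2.00046765e-01,  9.79786127e-01, -5.99836632e-04]), 'force': array([-0.22000097,  0.62227226,  0.14182137]), 'wrist_torque': array([-0.01007786,  0.04296784, -0.015053  ]), 'grip_width': 0.9986593611185122}
scene 519.6237309702951 519.6237309702951 273.08347861255334 209.0480719354556 [-0.06780004  0.          0.          0.          0.        ] [[-9.00024716e-02 -8.54903646e-01  5.10920064e-01  1.06547892e+03]
 [ 9.95923404e-01 -8.03516461e-02  4.09900770e-02  5.82171317e+01]
 [ 6.01070188e-03  5.12526457e-01  8.58650396e-01  9.49992323e+02]
 [ 0.00000000e+00  0.00000000e+00  0.00000000e+00  1.00000000e+00]]
top 540.12351361941 540.12351361941 286.9718722407337 206.09357770058537 [-0.21985095  0.          0.          0.          0.        ] [[ 1.41328768e-03  9.86246317e-01 -1.65276149e-01  2.88140660e+02]
 [-9.99943237e-01 -3.51645574e-04 -1.06489449e-02  1.45568454e+01]
 [-1.05606014e-02  1.65281817e-01  9.86189837e-01  1.39879199e+03]
 [ 0.00000000e+00  0.00000000e+00  0.00000000e+00  1.00000000e+00]]
```

View pics/scene0.png

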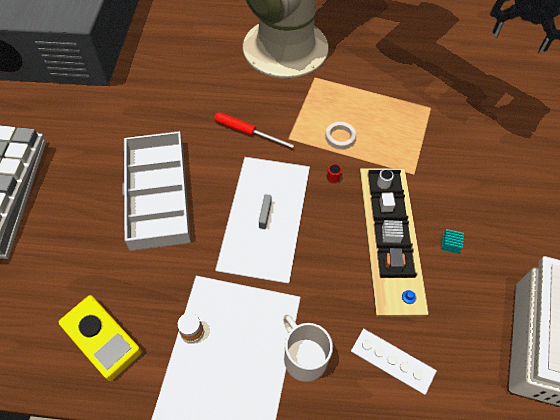

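View pics/top0.png

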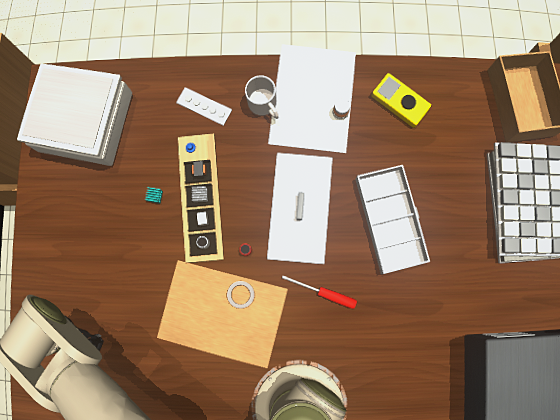

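The top view shows the board left, with the capacitor nearest at (202,243), then relay (201,218), heatsink (199,194) and transformer (197,169). The lid is in the middle with its handle at (299,206), and the case is on the right around (393,218). Now I'll measure them.

```bash
cat > h.py <<'E'
import numpy as np, cv2
from rig import ctrl
def cloud(c):
    H,W=c["range_z"].shape
    u,v=np.meshgrid(np.arange(W),np.arange(H))
    K=np.array([[c["fx"],0,c["cx"]],[0,c["fy"],c["cy"]],[0,0,1.]])
    p=cv2.undistortPoints(np.stack([u,v],-1).reshape(-1,1,2).astype(float),K,np.array(c["dist_coeffs"],float)).reshape(H,W,2)
    d=np.stack([p[...,0],-p[...,1],-np.ones((H,W))],-1)
    M=np.array(c["cam_to_world"],float)
    t=M[:3,3]*(1000 if abs(M[:3,3]).max()<10 else 1)
    rays=d@M[:3,:3].T
    return t+rays*c["range_z"][...,None].astype(float), rays, t
def onplane(rays,t,z):
    s=(z-t[2])/rays[...,2]
    return t+rays*s[...,None]
def big(m):
    n,l,s,_=cv2.connectedComponentsWithStats(m.astype(np.uint8),connectivity=8)
    k=1+np.argmax(s[1:,4]); return l==k
def rect(P):
    r=cv2.minAreaRect(P[:,:2].astype(np.float32)); return [np.round(x,1) for x in r[0]],[np.round(x,1) for x in r[1]],round(r[2],2)
E
python3 - <<'E'
from h import *
for n in("top","scene"):
    c=ctrl.capture(n); X,R,t=cloud(c)
    cv2.imwrite(f"pics/{n}_z.png",np.clip(X[...,2]*3,0,255).astype(np.uint8))
    hsv=cv2.cvtColor(c["color"],cv2.COLOR_BGR2HSV)
    z=X[...,2]
    reg=lambda a,b,cc,d:(X[...,0]>a)&(X[...,0]<b)&(X[...,1]>cc)&(X[...,1]<d)
    desk=reg(300,600,-60,200)&(z<20); print(n,"desk z",np.median(z[reg(330,380,60,130)]))
    m=reg(200,600,-350,-130)&(z>36)&(z<50); m=big(m); print("case rim",rect(X[m]),np.median(z[m]),m.sum())
    m=(hsv[...,1]<60)&(hsv[...,2]>120)&reg(230,560,-130,120)&(z<15)&(z>2.5); m=big(m); print("lid",rect(onplane(R,t,5)[m]),np.median(z[m]),m.sum())
    m=reg(300,500,-60,60)&(z>25)&(z<45); m=big(m); print("handle",rect(X[m]),np.median(z[m]),m.sum())
    m=(hsv[...,1]>60)&reg(200,650,120,330)&(z>8)&(z<16); m=big(m);print("board",rect(onplane(R,t,12)[m]),np.median(z[m]),m.sum())
    m=reg(200,650,120,330)&(z>36)&(z<60)
    nn,l,s,_=cv2.connectedComponentsWithStats(m.astype(np.uint8))
    for i in range(1,nn):
        if s[i,4]>20: print(" part",s[i],rect(X[l==i]),np.median(z[l==i]).round(1), X[l==i].mean(0).round(1))
    if n=="top": cv2.imwrite("pics/topzoom.png",cv2.resize(c["color"][125:275,150:250],None,fx=6,fy=4*1.0 if 0 else 4,interpolation=cv2.INTER_CUBIC)[:600,:800])
E
```

```text
top desk z -0.28561754072029544
case rim ([np.float64(484.1), np.float64(-243.0)], [np.float64(260.6), np.float64(129.0)], 14.02) 43.303074511095474 515
lid ([np.float64(471.0), np.float64(0.2)], [np.float64(150.0), np.float64(189.3)], 85.08) 5.5580278482196945 2938
handle ([np.float64(491.2), np.float64(-0.2)], [np.float64(12.8), np.float64(16.1)], 89.82) 33.950528037272534 42
board ([np.float64(515.3), np.float64(256.9)], [np.float64(277.0), np.float64(102.1)], 5.51) 12.055305282282006 1357
 part [192 161  14  16 193] ([np.float64(613.9), np.float64(259.2)], [np.float64(40.2), np.float64(35.0)], 1.73) 48.3 [612.8 258.8  47.8]
 part [192 187  15  14 140] ([np.float64(548.0), np.float64(256.4)], [np.float64(36.0), np.float64(36.3)], 2.7) 42.8 [548.3 256.4  42.9]
 part [197 212  11  13 117] ([np.float64(482.9), np.float64(246.0)], [np.float64(30.0), np.float64(24.3)], 6.95) 50.7 [483.1 245.3  50. ]
 part [196 236  13  12 118] ([np.float64(423.7), np.float64(244.0)], [np.float64(27.8), np.float64(29.9)], 17.01) 51.5 [423.8 243.   51. ]
scene desk z -1.4117686047146663
case rim ([np.flo
[... 294 characters left out ...]
.7)], 6.27) 32.90392716279064 45
board ([np.float64(518.2), np.float64(257.4)], [np.float64(274.0), np.float64(101.8)], 5.62) 11.28483544939661 1759
 part [378 169  16  16 180] ([np.float64(424.6), np.float64(244.5)], [np.float64(28.6), np.float64(30.7)], 14.95) 50.1 [428.  243.8  48.6]
 part [380 193  15  17 209] ([np.float64(484.9), np.float64(247.0)], [np.float64(33.2), np.float64(25.3)], 5.97) 49.9 [487.7 246.2  48.3]
 part [383 221  21  17 304] ([np.float64(548.4), np.float64(257.6)], [np.float64(36.2), np.float64(36.7)], 2.1) 43.2 [549.8 257.4  42.9]
 part [386 248  20  22 347] ([np.float64(615.0), np.float64(261.0)], [np.float64(40.9), np.float64(36.5)], 1.53) 48.6 [615.9 259.3  47.4]
```

View pics/top_z.png

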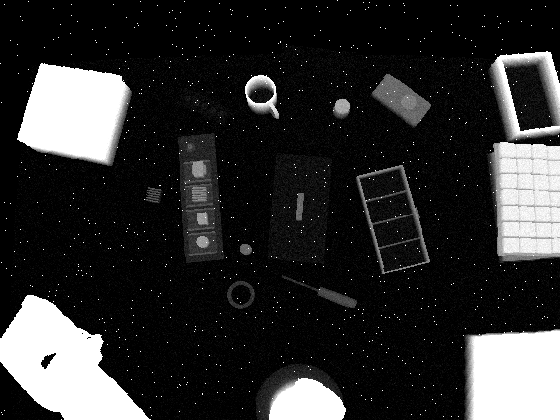

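```bash
python3 - <<'E'
from h import *
for n in("top","scene"):
    c=ctrl.capture(n); X,R,t=cloud(c)
    hsv=cv2.cvtColor(c["color"],cv2.COLOR_BGR2HSV); z=X[...,2]
    P=onplane(R,t,5)
    reg=lambda a,b,cc,d:(P[...,0]>a)&(P[...,0]<b)&(P[...,1]>cc)&(P[...,1]<d)
    m=(hsv[...,1]<60)&(hsv[...,2]>110)&reg(310,630,-110,110); m=big(m)
    print(n,"lid",rect(P[m]),m.sum())
    m=reg(400,540,-60,60)&(z>20)&(z<45); m=cv2.morphologyEx(m.astype(np.uint8),cv2.MORPH_CLOSE,np.ones((5,5)));m=big(m)
    Q=onplane(R,t,35); 
    mt=m&(z>29); print("handle",rect(X[mt]),rect(Q[mt]),mt.sum())
E
```

```text
top lid ([np.float64(506.4), np.float64(-2.9)], [np.float64(150.2), np.float64(260.2)], 85.0) 5536
handle ([np.float64(411.1), np.float64(6.5)], [np.float64(15.7), np.float64(246.4)], 85.08) ([np.float64(508.2), np.float64(-1.8)], [np.float64(15.7), np.float64(50.1)], 85.11) 120
scene lid ([np.float64(506.5), np.float64(-1.8)], [np.float64(149.5), np.float64(260.2)], 84.97) 7217
handle ([np.float64(520.5), np.float64(-2.1)], [np.float64(16.0), np.float64(68.5)], 84.74) ([np.float64(521.9), np.float64(-1.7)], [np.float64(16.0), np.float64(69.5)], 84.61) 224
```

View pics/topzoom.png

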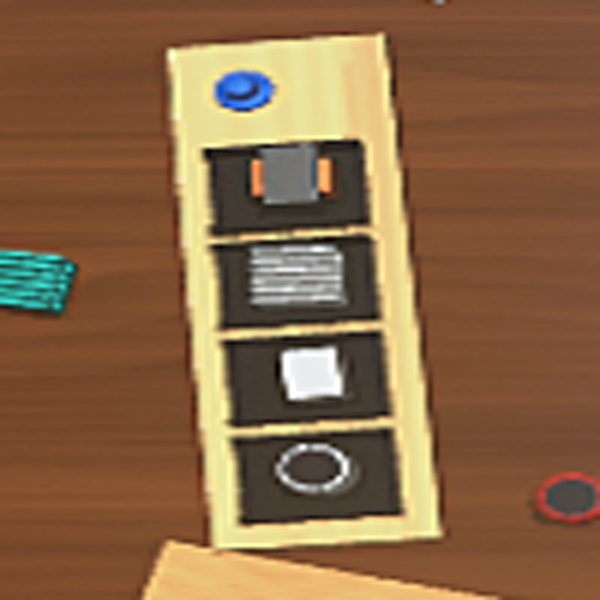

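The zoom confirms the order from near to far: capacitor, relay, heatsink, transformer. The handle sits at about (520,-2). I'll start with the capacitor.

```bash
cat >> h.py <<'E'
from scipy.spatial.transform import Rotation as Ro
def go(x,y,z,yaw,s=None,verbose=True):
    s=s or ctrl.sense(); q=s["ee_rot"]; r=Ro.from_quat([q[1],q[2],q[3],q[0]]).as_matrix()
    cur=np.degrees(np.arctan2(r[1,1],r[0,1])); d=(yaw-cur+180)%360-180
    p=np.array(s["eef_pos"]); 
    # shift in tool axes assuming the turn to yaw comes first (tool pointing straight down)
    a=np.radians(yaw); ty=np.array([np.cos(a),np.sin(a),0]); tz=np.array([0,0,-1.]); tx=np.cross(ty,tz)
    dv=np.array([x,y,z])-p
    print("t",round(s["time_s"],2),"pos",p.round(1),"yaw",cur.round(2),"tilt",(np.degrees(r[:2,2])).round(2),"F",np.round(s["force"],1),"grip",round(s["grip_width"]*85.4,1))
    print("turn az units",round(-d/6,2),"shift",[round(float(dv@k),1) for k in(tx,ty,tz)])
E
python3 - <<'E'
from h import *
go(424,244,100,95.5)
go(424,244,20,95.5)
E
```

```text
t 0.3 pos [205.8 482.9 231.1] yaw 66.92 tilt [-0.01 -0.02] F [ 0.1 -0.7  0.4] grip 85.5
turn az units -4.76 shift [-194.3, -258.7, 131.1]
t 0.3 pos [205.8 482.9 231.1] yaw 66.92 tilt [-0.01 -0.02] F [ 0.1 -0.7  0.4] grip 85.5
turn az units -4.76 shift [-194.3, -258.7, 211.1]
```

carry_out([
  [60,[0,0,0],[0,0,-0.95]],
  [60,[0,0,0],[0,0,-0.95]],
  [60,[0,0,0],[0,0,-0.95]],
  [60,[0,0,0],[0,0,-0.95]],
  [60,[0,0,0],[0,0,-0.95]],
  [60,[-15,-20,10],[0,0,0]],
  [60,[-15,-20,10],[0,0,0]],
  [60,[-15,-20,10],[0,0,0]],
  [60,[-15,-20,10],[0,0,0]],
  [60,[-15,-20,10],[0,0,0]],
  [60,[-15,-20,10],[0,0,0]],
  [60,[-15,-20,10],[0,0,0]],
  [60,[-15,-20,10],[0,0,0]],
  [60,[-15,-20,10],[0,0,0]],
  [60,[-15,-20,10],[0,0,0]],
  [60,[-15,-20,10],[0,0,0]],
  [60,[-15,-20,10],[0,0,0]],
  [60,[-15,-20,10],[0,0,0]],
  [60,[0,0,0],[0,0,0]],
], grip_force=40)

```text
time_s: 1.88
eef_pos: [426.1, 239.9, 99.7]
ee_rot: [-0.001, -0.046, 0.999, -0.001]
force: [-1.0, 0.9, -0.7]
grip_width: 0.701
```

```bash
python3 - <<'E'
from h import *
go(424,244,20,95.5)
c=ctrl.capture("scene"); cv2.imwrite("pics/s1.png",cv2.resize(c["color"][100:300,300:500],None,fx=3,fy=3))
E
```

```text
t 1.88 pos [426.1 239.9  99.7] yaw 95.23 tilt [-0.09 -0.07] F [-1.   0.9 -0.7] grip 59.9
turn az units -0.04 shift [1.7, 4.3, 79.7]
```

View pics/s1.png

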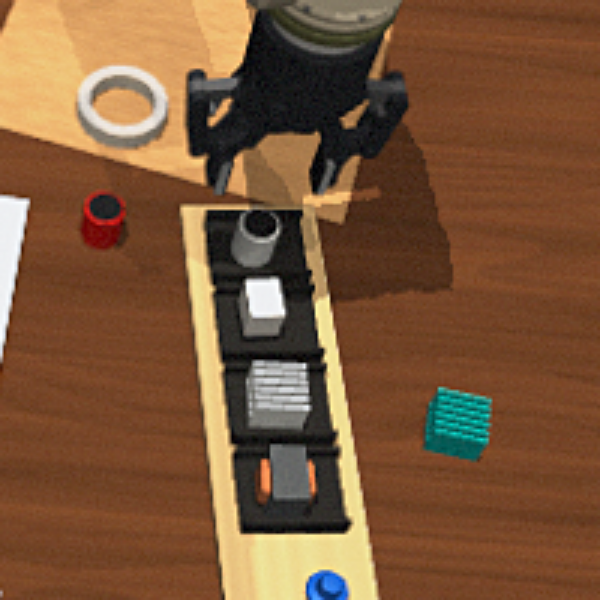

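carry_out([
  [60,[1,2,0],[0,0,0]],
  [60,[0.5,2,10],[0,0,0]],
  [60,[0,0,15],[0,0,0]],
  [60,[0,0,15],[0,0,0]],
  [60,[0,0,15],[0,0,0]],
  [60,[0,0,15],[0,0,0]],
  [60,[0,0,9],[0,0,0]],
  [60,[0,0,0],[0,0,0]],
  [60,[0,0,0],[0,0,0]],
])

```text
time_s: 2.68
eef_pos: [422.3, 246.9, 22.3]
ee_rot: [-0.0, -0.048, 0.999, -0.0]
force: [-0.4, 0.5, -0.1]
grip_width: 0.699
```

```bash
python3 - <<'E'
from h import *
go(424,244,20,95.5)
c=ctrl.capture("scene"); cv2.imwrite("pics/s2.png",cv2.resize(c["color"][130:230,320:460],None,fx=5,fy=5))
E
```

```text
t 2.68 pos [422.3 246.9  22.3] yaw 95.47 tilt [-0.02 -0.  ] F [-0.4  0.5 -0.1] grip 59.7
turn az units -0.0 shift [-1.4, -3.1, 2.3]
```

View pics/s2.png

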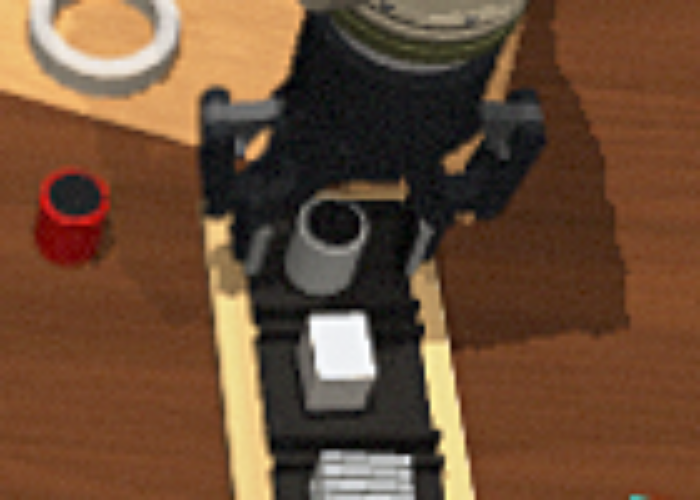

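The capacitor is between the fingers, a little toward the -y finger at about (265,250). I'll trim 3 mm and close.

carry_out([
  [60,[-1.4,-3,2],[0,0,0]],
  [60,[0,0,0],[0,0,0]],
  [0,[0,0,0],[0,0,0]],
  [0,[0,0,0],[0,0,0]],
  [0,[0,0,0],[0,0,0]],
  [0,[0,0,0],[0,0,0]],
  [0,[0,0,0],[0,0,0]],
  [0,[0,0,0],[0,0,0]],
  [0,[0,0,0],[0,0,0]],
])

```text
time_s: 3.48
eef_pos: [424.5, 243.6, 20.7]
ee_rot: [0.0, -0.047, 0.999, -0.0]
force: [-1.1, 0.1, 6.3]
grip_width: 0.34
```

```bash
cat >> h.py <<'E'
C=np.array([483.3,-242.2]); CA=13.9
def cell(k): # k=0 nearest
    a=np.radians(CA); return C+np.array([np.cos(a),np.sin(a)])*[-96,-32,32,96][k]
E
python3 - <<'E'
from h import *
go(*cell(3),110,103.9)
E
```

```text
t 3.48 pos [424.5 243.6  20.7] yaw 95.42 tilt [ 0.03 -0.  ] F [-1.1  0.1  6.3] grip 29.1
turn az units -1.41 shift [-36.4, -485.6, -89.3]
```

carry_out([
  [0,[0,0,-10],[0,0,0]],
  [0,[0,0,-20],[0,0,0]],
  [0,[0,0,-20],[0,0,0]],
  [0,[0,0,-20],[0,0,0]],
  [0,[0,0,-19],[0,0,-0.7]],
  [0,[0,0,0],[0,0,-0.7]],
  [0,[-1.8,-24,0],[0,0,0]],
  [0,[-1.8,-24,0],[0,0,0]],
  [0,[-1.8,-24,0],[0,0,0]],
  [0,[-1.8,-24,0],[0,0,0]],
  [0,[-1.8,-24,0],[0,0,0]],
  [0,[-1.8,-24,0],[0,0,0]],
  [0,[-1.8,-24,0],[0,0,0]],
  [0,[-1.8,-24,0],[0,0,0]],
  [0,[-1.8,-24,0],[0,0,0]],
  [0,[-1.8,-24,0],[0,0,0]],
  [0,[-1.8,-24,0],[0,0,0]],
  [0,[-1.8,-24,0],[0,0,0]],
  [0,[-1.8,-24,0],[0,0,0]],
  [0,[-1.8,-24,0],[0,0,0]],
])

```text
time_s: 5.15
eef_pos: [529.2, -77.8, 109.9]
ee_rot: [0.0, -0.12, 0.993, -0.0]
force: [0.2, 1.0, -0.4]
grip_width: 0.336
```

carry_out([
  [0,[-1.8,-24,0],[0,0,0]],
  [0,[-1.8,-24,0],[0,0,0]],
  [0,[-1.8,-24,0],[0,0,0]],
  [0,[-1.8,-24,0],[0,0,0]],
  [0,[-1.8,-24,0],[0,0,0]],
  [0,[-1.8,-24,0],[0,0,0]],
  [0,[0,0,0],[0,0,0]],
  [0,[0,0,0],[0,0,0]],
  [0,[0,0,0],[0,0,0]],
  [0,[0,0,0],[0,0,0]],
])

```text
time_s: 5.98
eef_pos: [573.8, -213.0, 109.5]
ee_rot: [-0.0, -0.121, 0.993, 0.0]
force: [0.6, 0.3, -0.4]
grip_width: 0.34
```

```bash
python3 - <<'E'
from h import *
go(*cell(3),7,103.9)
c=ctrl.capture("scene"); cv2.imwrite("pics/s3.png",cv2.resize(c["color"][80:270,80:280],None,fx=3,fy=3))
E
```

```text
t 5.98 pos [ 573.8 -213.   109.5] yaw 103.87 tilt [-0.01  0.02] F [ 0.6  0.3 -0.4] grip 29.1
turn az units -0.0 shift [-1.2, -6.6, 102.5]
```

View pics/s3.png

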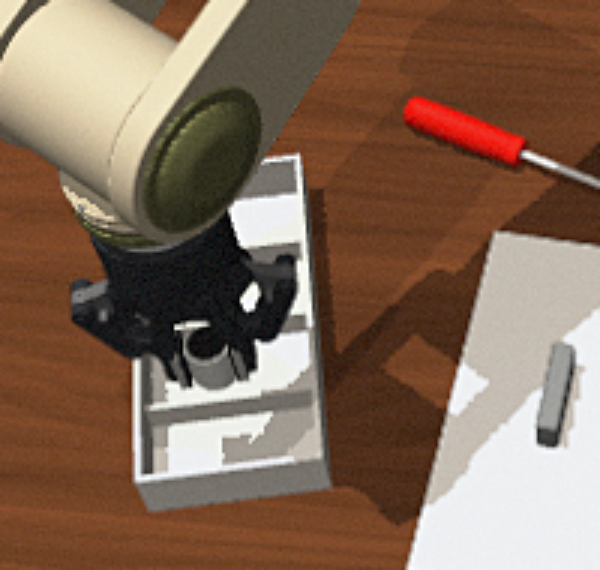

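carry_out([
  [0,[-1.2,-6.6,0],[0,0,0]],
  [0,[0,0,15],[0,0,0]],
  [0,[0,0,20],[0,0,0]],
  [0,[0,0,20],[0,0,0]],
  [0,[0,0,20],[0,0,0]],
  [0,[0,0,14],[0,0,0]],
  [0,[0,0,8],[0,0,0]],
  [0,[0,0,3],[0,0,0]],
  [0,[0,0,0],[0,0,0]],
  [0,[0,0,0],[0,0,0]],
  [0,[0,0,0],[0,0,0]],
])

```text
time_s: 6.95
eef_pos: [577.2, -220.4, 10.4]
ee_rot: [0.001, -0.12, 0.993, -0.001]
force: [0.7, -0.1, -0.4]
grip_width: 0.339
```

```bash
python3 - <<'E'
from h import *
go(*cell(3),7,103.9)
c=ctrl.capture("scene"); cv2.imwrite("pics/s4.png",cv2.resize(c["color"][80:270,80:280],None,fx=3,fy=3))
E
```

```text
t 6.95 pos [ 577.2 -220.4   10.4] yaw 103.83 tilt [ 0.09 -0.06] F [ 0.7 -0.1 -0.4] grip 28.9
turn az units -0.01 shift [0.4, 1.4, 3.4]
```

View pics/s4.png

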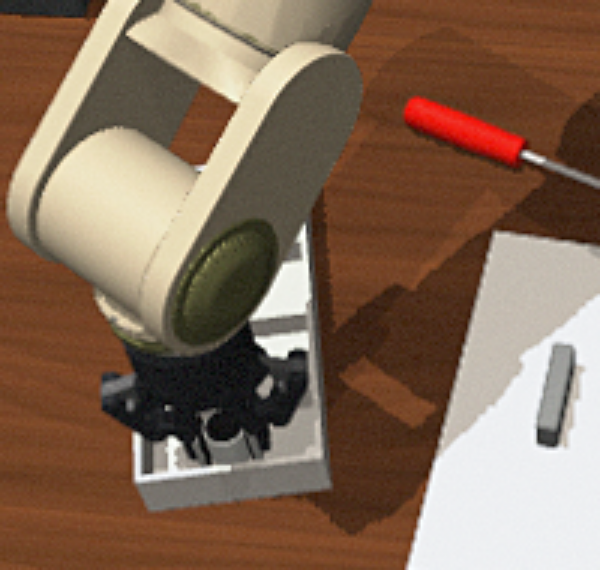

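The capacitor is inside the farthest cell, at about (222,435). I'll lower it the last millimetres until it touches, then open.

carry_out([
  [0,[0,0,1.5],[0,0,0]],
  [0,[0,0,1],[0,0,0]],
  [0,[0,0,0.7],[0,0,0]],
  [0,[0,0,0],[0,0,0]],
  [0,[0,0,0],[0,0,0]],
])

```text
time_s: 7.42
eef_pos: [576.8, -220.1, 6.8]
ee_rot: [0.0, -0.12, 0.993, -0.0]
force: [-2.3, 0.9, 6.2]
grip_width: 0.337
```

carry_out([
  [40,[0,0,0],[0,0,0]],
  [55,[0,0,0],[0,0,0]],
  [55,[0,0,0],[0,0,0]],
  [55,[0,0,0],[0,0,0]],
  [55,[0,0,-10],[0,0,0]],
  [55,[0,0,-20],[0,0,0]],
  [55,[0,0,-20],[0,0,0]],
  [55,[0,0,-20],[0,0,0]],
  [55,[0,0,-20],[0,0,0.6]],
  [55,[0,0,-14],[0,0,0.6]],
  [55,[0,0,0],[0,0,0]],
  [55,[0,0,0],[0,0,0]],
  [55,[0,0,0],[0,0,0]],
])

```text
time_s: 8.5
eef_pos: [576.2, -219.8, 109.2]
ee_rot: [-0.001, -0.059, 0.998, 0.0]
force: [0.3, 1.7, -1.0]
grip_width: 0.641
```

```bash
python3 - <<'E'
from h import *
go(484,246.5,100,96.4)
c=ctrl.capture("scene"); cv2.imwrite("pics/s5.png",cv2.resize(c["color"][80:270,80:280],None,fx=3,fy=3))
E
```

```text
t 8.5 pos [ 576.2 -219.8  109.2] yaw 96.72 tilt [-0.07  0.05] F [ 0.3  1.7 -1. ] grip 54.7
turn az units 0.05 shift [39.7, 473.7, 9.2]
```

View pics/s5.png

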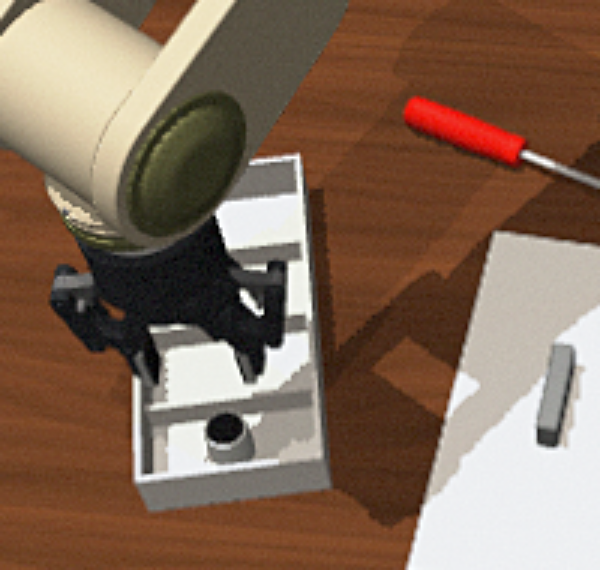

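The capacitor stands upright in the far cell, at (228,437). The relay is next.

carry_out([
  [60,[2,24,0],[0,0,0]],
  [60,[2,25,0],[0,0,0]],
  [60,[2,25,0],[0,0,0]],
  [60,[2,25,0],[0,0,0]],
  [60,[2,25,0],[0,0,0]],
  [60,[2,25,0],[0,0,0]],
  [60,[2,25,0],[0,0,0]],
  [60,[2,25,0],[0,0,0]],
  [60,[2,25,0],[0,0,0]],
  [60,[2,25,0],[0,0,0]],
  [60,[2,25,0],[0,0,0]],
  [60,[2,25,0],[0,0,0]],
  [60,[2,25,0],[0,0,0]],
  [60,[2,25,0],[0,0,0]],
  [60,[2,25,0],[0,0,0]],
  [60,[2,25,0],[0,0,0]],
  [60,[2,25,0],[0,0,0]],
  [60,[2,25,0],[0,0,0]],
  [60,[2,15,0],[0,0,0]],
  [60,[2,10,0],[0,0,0]],
])

```text
time_s: 10.22
eef_pos: [481.3, 247.5, 109.1]
ee_rot: [-0.001, -0.059, 0.998, -0.0]
force: [-0.2, -0.5, -0.1]
grip_width: 0.702
```

carry_out([
  [60,[0,0,9],[0,0,0]],
  [60,[0,0,0],[0,0,0]],
  [60,[0,0,0],[0,0,0]],
  [60,[0,0,0],[0,0,0]],
  [60,[0,0,0],[0,0,0]],
])

```text
time_s: 10.63
eef_pos: [482.6, 245.4, 101.1]
ee_rot: [0.0, -0.057, 0.998, -0.0]
force: [-0.3, -0.4, -0.1]
grip_width: 0.706
```

```bash
python3 - <<'E'
from h import *
go(484,246.5,20.5,96.4)
E
```

```text
t 10.63 pos [482.6 245.4 101.1] yaw 96.56 tilt [ 0. -0.] F [-0.3 -0.4 -0.1] grip 60.3
turn az units 0.03 shift [-1.5, 0.9, 80.6]
```

carry_out([
  [60,[-1.5,1,5],[0,0,0]],
  [60,[0,0,15],[0,0,0]],
  [60,[0,0,20],[0,0,0]],
  [60,[0,0,20],[0,0,0]],
  [60,[0,0,13],[0,0,0]],
  [60,[0,0,7.5],[0,0,0]],
  [60,[0,0,0],[0,0,0]],
  [60,[0,0,0],[0,0,0]],
  [0,[0,0,0],[0,0,0]],
  [0,[0,0,0],[0,0,0]],
  [0,[0,0,0],[0,0,0]],
  [0,[0,0,0],[0,0,0]],
  [0,[0,0,0],[0,0,0]],
  [0,[0,0,0],[0,0,0]],
  [0,[0,0,0],[0,0,0]],
])

```text
time_s: 11.88
eef_pos: [484.2, 247.5, 21.4]
ee_rot: [0.001, -0.058, 0.998, 0.0]
force: [-0.9, -0.6, 5.8]
grip_width: 0.276
```

```bash
python3 - <<'E'
from h import *
go(*cell(2),110,103.9)
c=ctrl.capture("scene"); cv2.imwrite("pics/s6.png",cv2.resize(c["color"][130:280,320:480],None,fx=4,fy=4))
E
```

```text
t 11.88 pos [484.2 247.5  21.4] yaw 96.62 tilt [0.09 0.02] F [-0.9 -0.6  5.8] grip 23.5
turn az units -1.21 shift [86.5, -475.1, -88.6]
```

View pics/s6.png

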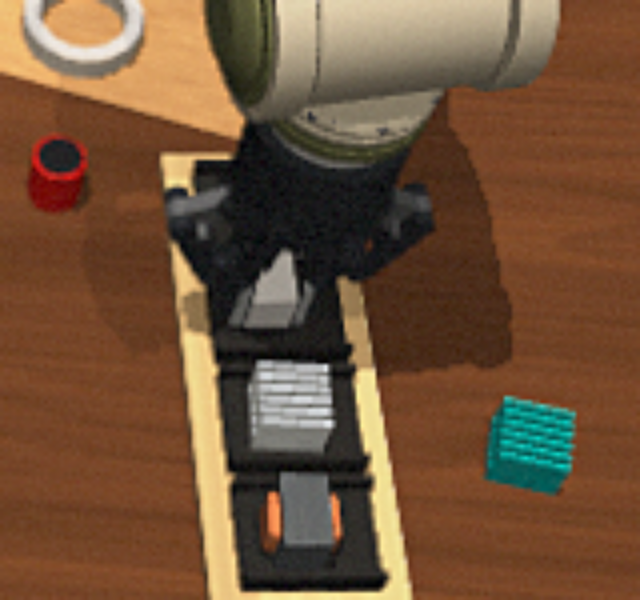

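The relay is held at (275,305), at the 24 mm opening expected. I'll carry it over.

carry_out([
  [0,[0,0,-10],[0,0,0]],
  [0,[0,0,-20],[0,0,0]],
  [0,[0,0,-20],[0,0,0]],
  [0,[0,0,-20],[0,0,0]],
  [0,[0,0,-19],[0,0,-0.6]],
  [0,[0,0,0],[0,0,-0.6]],
  [0,[4.5,-25,0],[0,0,0]],
  [0,[4.5,-25,0],[0,0,0]],
  [0,[4.5,-25,0],[0,0,0]],
  [0,[4.5,-25,0],[0,0,0]],
  [0,[4.5,-25,0],[0,0,0]],
  [0,[4.5,-25,0],[0,0,0]],
  [0,[4.5,-25,0],[0,0,0]],
  [0,[4.5,-25,0],[0,0,0]],
  [0,[4.5,-25,0],[0,0,0]],
  [0,[4.5,-25,0],[0,0,0]],
  [0,[4.5,-25,0],[0,0,0]],
  [0,[4.5,-25,0],[0,0,0]],
  [0,[4.5,-25,0],[0,0,0]],
  [0,[4.5,-25,0],[0,0,0]],
])

```text
time_s: 13.6
eef_pos: [505.9, -108.8, 110.2]
ee_rot: [0.0, -0.12, 0.993, -0.0]
force: [-0.7, 0.5, -0.1]
grip_width: 0.276
```

carry_out([
  [0,[4.5,-25,0],[0,0,0]],
  [0,[4.5,-25,0],[0,0,0]],
  [0,[4.5,-25,0],[0,0,0]],
  [0,[4.5,-25,0],[0,0,0]],
  [0,[4.5,-25,0],[0,0,0]],
  [0,[0,0,0],[0,0,0]],
  [0,[0,0,0],[0,0,0]],
  [0,[0,0,0],[0,0,0]],
  [0,[0,0,0],[0,0,0]],
  [0,[0,0,0],[0,0,0]],
])

```text
time_s: 14.43
eef_pos: [514.2, -233.4, 109.8]
ee_rot: [-0.0, -0.121, 0.993, 0.0]
force: [0.1, -0.2, -0.1]
grip_width: 0.279
```

```bash
python3 - <<'E'
from h import *
go(*cell(2),7.5,103.9)
E
```

```text
t 14.43 pos [ 514.2 -233.4  109.8] yaw 103.89 tilt [-0.    0.01] F [ 0.1 -0.2 -0.1] grip 23.8
turn az units -0.0 shift [0.1, -1.1, 102.3]
```

carry_out([
  [0,[0,-1,5],[0,0,0]],
  [0,[0,0,15],[0,0,0]],
  [0,[0,0,20],[0,0,0]],
  [0,[0,0,20],[0,0,0]],
  [0,[0,0,20],[0,0,0]],
  [0,[0,0,12],[0,0,0]],
  [0,[0,0,6],[0,0,0]],
  [0,[0,0,0],[0,0,0]],
  [0,[0,0,0],[0,0,0]],
  [0,[0,0,1.5],[0,0,0]],
  [0,[0,0,1.2],[0,0,0]],
  [0,[0,0,1],[0,0,0]],
  [0,[0,0,0],[0,0,0]],
  [0,[0,0,0],[0,0,0]],
  [0,[0,0,0],[0,0,0]],
])

```text
time_s: 15.68
eef_pos: [514.4, -235.4, 8.0]
ee_rot: [0.0, -0.12, 0.993, -0.0]
force: [0.1, -0.8, -0.5]
grip_width: 0.278
```

carry_out([
  [0,[0,0,0.7],[0,0,0]],
  [0,[0,0,0],[0,0,0]],
  [0,[0,0,0],[0,0,0]],
])

```text
time_s: 15.93
eef_pos: [514.5, -235.4, 7.4]
ee_rot: [0.0, -0.12, 0.993, -0.0]
force: [-1.6, -0.1, 3.3]
grip_width: 0.278
```

Contact. I'll release, back off and head for the heatsink.

carry_out([
  [35,[0,0,0],[0,0,0]],
  [50,[0,0,0],[0,0,0]],
  [55,[0,0,0],[0,0,0]],
  [55,[0,0,0],[0,0,0]],
  [55,[0,0,-10],[0,0,0]],
  [55,[0,0,-20],[0,0,0]],
  [55,[0,0,-20],[0,0,0]],
  [55,[0,0,-20],[0,0,0]],
  [60,[0,0,-20],[0,0,0.9]],
  [60,[0,0,-13],[0,0,1]],
  [60,[0,0,0],[0,0,0]],
  [60,[0,0,0],[0,0,0]],
  [60,[0,0,0],[0,0,0]],
])

```text
time_s: 17.02
eef_pos: [513.9, -235.1, 109.4]
ee_rot: [-0.001, -0.023, 1.0, 0.0]
force: [0.0, -0.2, -0.1]
grip_width: 0.702
```

```bash
python3 - <<'E'
from h import *
go(548.3,257,100,92.5)
c=ctrl.capture("scene"); cv2.imwrite("pics/s7.png",cv2.resize(c["color"][80:270,80:280],None,fx=3,fy=3))
E
```

```text
t 17.02 pos [ 513.9 -235.1  109.4] yaw 92.59 tilt [-0.06  0.04] F [ 0.  -0.2 -0.1] grip 59.9
turn az units 0.01 shift [-55.8, 490.1, 9.4]
```

View pics/s7.png

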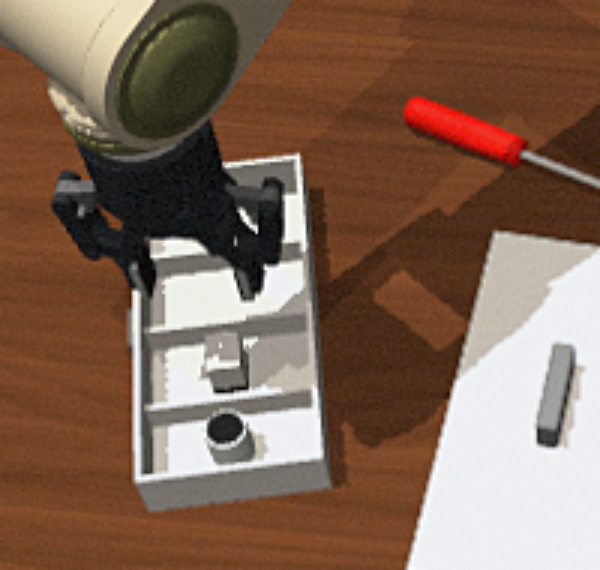

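The relay stands upright in cell 3, at (226,362). The heatsink is next.

carry_out([
  [65,[-2.8,24.5,0],[0,0,0]],
  [65,[-2.8,24.5,0],[0,0,0]],
  [65,[-2.8,24.5,0],[0,0,0]],
  [65,[-2.8,24.5,0],[0,0,0]],
  [65,[-2.8,24.5,0],[0,0,0]],
  [65,[-2.8,24.5,0],[0,0,0]],
  [65,[-2.8,24.5,0],[0,0,0]],
  [65,[-2.8,24.5,0],[0,0,0]],
  [65,[-2.8,24.5,0],[0,0,0]],
  [65,[-2.8,24.5,0],[0,0,0]],
  [65,[-2.8,24.5,0],[0,0,0]],
  [65,[-2.8,24.5,0],[0,0,0]],
  [65,[-2.8,24.5,0],[0,0,0]],
  [65,[-2.8,24.5,0],[0,0,0]],
  [65,[-2.8,24.5,0],[0,0,0]],
  [65,[-2.8,24.5,0],[0,0,0]],
  [65,[-2.8,24.5,0],[0,0,0]],
  [65,[-2.8,24.5,0],[0,0,0]],
  [65,[-2.8,24.5,0],[0,0,0]],
  [65,[-2.8,24.5,0],[0,0,0]],
])

```text
time_s: 18.73
eef_pos: [549.1, 257.7, 109.0]
ee_rot: [-0.001, -0.022, 1.0, -0.0]
force: [0.2, -0.6, 0.2]
grip_width: 0.761
```

carry_out([
  [65,[0,0,9],[0,0,0]],
  [65,[0,0,0],[0,0,0]],
  [65,[0,0,0],[0,0,0]],
  [65,[0,0,0],[0,0,0]],
  [65,[0,0,0],[0,0,0]],
])

```text
time_s: 19.15
eef_pos: [549.8, 255.7, 101.3]
ee_rot: [-0.0, -0.021, 1.0, -0.0]
force: [0.8, 0.9, 0.4]
grip_width: 0.759
```

```bash
python3 - <<'E'
from h import *
go(548.3,257,20.5,92.5)
E
```

```text
t 19.15 pos [549.8 255.7 101.3] yaw 92.37 tilt [-0.   -0.01] F [0.8 0.9 0.4] grip 64.8
turn az units -0.02 shift [1.4, 1.4, 80.8]
```

carry_out([
  [65,[1.4,1.4,5],[0,0,0]],
  [65,[0,0,15],[0,0,0]],
  [65,[0,0,20],[0,0,0]],
  [65,[0,0,20],[0,0,0]],
  [65,[0,0,13],[0,0,0]],
  [65,[0,0,7.5],[0,0,0]],
  [65,[0,0,0],[0,0,0]],
  [65,[0,0,0],[0,0,0]],
  [0,[0,0,0],[0,0,0]],
  [0,[0,0,0],[0,0,0]],
  [0,[0,0,0],[0,0,0]],
  [0,[0,0,0],[0,0,0]],
  [0,[0,0,0],[0,0,0]],
  [0,[0,0,0],[0,0,0]],
  [0,[0,0,0],[0,0,0]],
])

```text
time_s: 20.4
eef_pos: [548.8, 258.1, 21.8]
ee_rot: [0.001, -0.021, 1.0, 0.0]
force: [-0.8, 0.4, 5.9]
grip_width: 0.41
```

```bash
python3 - <<'E'
from h import *
go(*cell(1),110,103.9)
c=ctrl.capture("scene"); cv2.imwrite("pics/s8.png",cv2.resize(c["color"][130:280,320:480],None,fx=4,fy=4))
E
```

```text
t 20.4 pos [548.8 258.1  21.8] yaw 92.42 tilt [0.11 0.03] F [-0.8  0.4  5.9] grip 35.0
turn az units -1.91 shift [215.8, -469.9, -88.2]
```

View pics/s8.png

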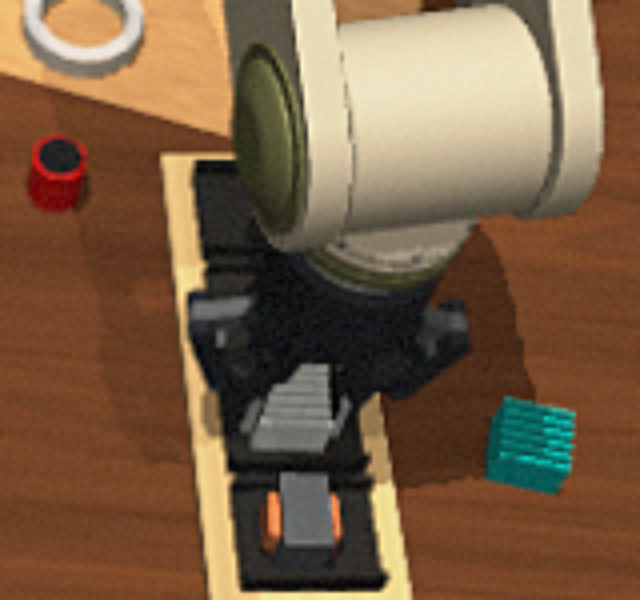

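The heatsink is gripped at 35 mm. I'll lift and carry it.

carry_out([
  [0,[0,0,-10],[0,0,0]],
  [0,[0,0,-20],[0,0,0]],
  [0,[0,0,-20],[0,0,0]],
  [0,[0,0,-20],[0,0,0]],
  [0,[0,0,-18],[0,0,-0.9]],
  [0,[0,0,0],[0,0,-1]],
  [0,[10.8,-23.5,0],[0,0,0]],
  [0,[10.8,-23.5,0],[0,0,0]],
  [0,[10.8,-23.5,0],[0,0,0]],
  [0,[10.8,-23.5,0],[0,0,0]],
  [0,[10.8,-23.5,0],[0,0,0]],
  [0,[10.8,-23.5,0],[0,0,0]],
  [0,[10.8,-23.5,0],[0,0,0]],
  [0,[10.8,-23.5,0],[0,0,0]],
  [0,[10.8,-23.5,0],[0,0,0]],
  [0,[10.8,-23.5,0],[0,0,0]],
  [0,[10.8,-23.5,0],[0,0,0]],
  [0,[10.8,-23.5,0],[0,0,0]],
  [0,[10.8,-23.5,0],[0,0,0]],
  [0,[10.8,-23.5,0],[0,0,0]],
])

```text
time_s: 22.12
eef_pos: [479.5, -98.8, 109.3]
ee_rot: [0.0, -0.12, 0.993, -0.0]
force: [1.0, -0.6, 0.5]
grip_width: 0.413
```

carry_out([
  [0,[10.8,-23.5,0],[0,0,0]],
  [0,[10.8,-23.5,0],[0,0,0]],
  [0,[10.8,-23.5,0],[0,0,0]],
  [0,[10.8,-23.5,0],[0,0,0]],
  [0,[10.8,-23.5,0],[0,0,0]],
  [0,[10.8,-23.5,0],[0,0,0]],
  [0,[0,0,0],[0,0,0]],
  [0,[0,0,0],[0,0,0]],
  [0,[0,0,0],[0,0,0]],
  [0,[0,0,0],[0,0,0]],
  [0,[0,0,0],[0,0,0]],
])

```text
time_s: 23.03
eef_pos: [450.9, -249.2, 108.9]
ee_rot: [0.0, -0.121, 0.993, 0.0]
force: [-1.1, -0.1, -0.6]
grip_width: 0.411
```

```bash
python3 - <<'E'
from h import *
go(*cell(1),7.5,103.9)
E
```

```text
t 23.03 pos [ 450.9 -249.2  108.9] yaw 103.89 tilt [0. 0.] F [-1.1 -0.1 -0.6] grip 35.1
turn az units -0.0 shift [-1.1, -1.0, 101.4]
```

carry_out([
  [0,[-1,-1,5],[0,0,0]],
  [0,[0,0,15],[0,0,0]],
  [0,[0,0,20],[0,0,0]],
  [0,[0,0,20],[0,0,0]],
  [0,[0,0,20],[0,0,0]],
  [0,[0,0,11],[0,0,0]],
  [0,[0,0,5],[0,0,0]],
  [0,[0,0,0],[0,0,0]],
  [0,[0,0,0],[0,0,0]],
  [0,[0,0,1.5],[0,0,0]],
  [0,[0,0,1.5],[0,0,0]],
  [0,[0,0,1],[0,0,0]],
  [0,[0,0,0],[0,0,0]],
  [0,[0,0,0],[0,0,0]],
  [0,[0,0,0],[0,0,0]],
])

```text
time_s: 24.28
eef_pos: [452.0, -250.8, 8.8]
ee_rot: [0.0, -0.12, 0.993, -0.0]
force: [-0.2, 0.8, -0.5]
grip_width: 0.416
```

carry_out([
  [0,[0,0,0.8],[0,0,0]],
  [0,[0,0,0],[0,0,0]],
  [0,[0,0,0.5],[0,0,0]],
  [0,[0,0,0],[0,0,0]],
  [0,[0,0,0],[0,0,0]],
])

```text
time_s: 24.7
eef_pos: [451.9, -250.8, 7.8]
ee_rot: [-0.0, -0.12, 0.993, -0.0]
force: [-2.1, 1.1, 4.5]
grip_width: 0.418
```

carry_out([
  [45,[0,0,0],[0,0,0]],
  [60,[0,0,0],[0,0,0]],
  [60,[0,0,0],[0,0,0]],
  [60,[0,0,0],[0,0,0]],
  [60,[0,0,-10],[0,0,0]],
  [60,[0,0,-20],[0,0,0]],
  [60,[0,0,-20],[0,0,0]],
  [60,[0,0,-20],[0,0,0]],
  [65,[0,0,-20],[0,0,1]],
  [65,[0,0,-13],[0,0,1]],
  [65,[0,0,0],[0,0,0]],
  [65,[0,0,0],[0,0,0]],
  [65,[0,0,0],[0,0,0]],
])

```text
time_s: 25.78
eef_pos: [451.5, -250.5, 109.7]
ee_rot: [-0.0, -0.017, 1.0, 0.0]
force: [0.5, 0.1, -0.8]
grip_width: 0.763
```

```bash
python3 - <<'E'
from h import *
go(614,260,100,91.9)
c=ctrl.capture("scene"); cv2.imwrite("pics/s9.png",cv2.resize(c["color"][80:270,80:280],None,fx=3,fy=3))
E
```

```text
t 25.78 pos [ 451.5 -250.5  109.7] yaw 91.99 tilt [-0.05  0.05] F [ 0.5  0.1 -0.8] grip 65.1
turn az units 0.01 shift [-179.3, 504.8, 9.7]
```

View pics/s9.png

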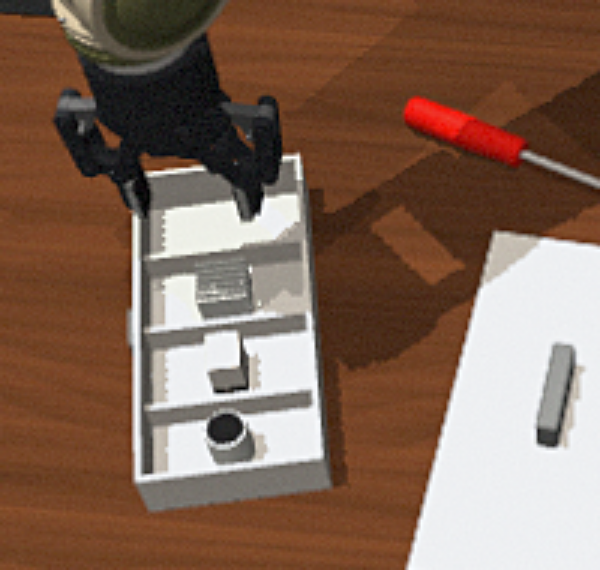

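The heatsink stands upright in cell 2, at (225,287). The transformer is next.

carry_out([
  [65,[-9,25,0],[0,0,0]],
  [65,[-9,25,0],[0,0,0]],
  [65,[-9,25,0],[0,0,0]],
  [65,[-9,25,0],[0,0,0]],
  [65,[-9,25,0],[0,0,0]],
  [65,[-9,25,0],[0,0,0]],
  [65,[-9,25,0],[0,0,0]],
  [65,[-9,25,0],[0,0,0]],
  [65,[-9,25,0],[0,0,0]],
  [65,[-9,25,0],[0,0,0]],
  [65,[-9,25,0],[0,0,0]],
  [65,[-9,25,0],[0,0,0]],
  [65,[-9,25,0],[0,0,0]],
  [65,[-9,25,0],[0,0,0]],
  [65,[-9,25,0],[0,0,0]],
  [65,[-9,25,0],[0,0,0]],
  [65,[-9,25,0],[0,0,0]],
  [65,[-9,25,0],[0,0,0]],
  [65,[-9,25,0],[0,0,0]],
  [65,[-9,25,0],[0,0,0]],
])

```text
time_s: 27.5
eef_pos: [615.7, 255.9, 109.0]
ee_rot: [-0.001, -0.017, 1.0, -0.0]
force: [0.6, 0.5, -0.4]
grip_width: 0.761
```

carry_out([
  [65,[0,4,9],[0,0,0]],
  [65,[0,0,0],[0,0,0]],
  [65,[0,0,0],[0,0,0]],
  [65,[0,0,0],[0,0,0]],
  [65,[0,0,0],[0,0,0]],
])

```text
time_s: 27.92
eef_pos: [615.9, 257.6, 101.6]
ee_rot: [-0.0, -0.015, 1.0, -0.0]
force: [-0.5, 0.3, -0.7]
grip_width: 0.76
```

```bash
python3 - <<'E'
from h import *
go(614,260,21,91.9)
E
```

```text
t 27.92 pos [615.9 257.6 101.6] yaw 91.77 tilt [-0.   -0.01] F [-0.5  0.3 -0.7] grip 64.9
turn az units -0.02 shift [1.8, 2.4, 80.6]
```

carry_out([
  [65,[1.8,2.4,5],[0,0,0]],
  [65,[0,0,15],[0,0,0]],
  [65,[0,0,20],[0,0,0]],
  [65,[0,0,20],[0,0,0]],
  [65,[0,0,13],[0,0,0]],
  [65,[0,0,7.5],[0,0,0]],
  [65,[0,0,0],[0,0,0]],
  [65,[0,0,0],[0,0,0]],
  [0,[0,0,0],[0,0,0]],
  [0,[0,0,0],[0,0,0]],
  [0,[0,0,0],[0,0,0]],
  [0,[0,0,0],[0,0,0]],
  [0,[0,0,0],[0,0,0]],
  [0,[0,0,0],[0,0,0]],
  [0,[0,0,0],[0,0,0]],
], grip_force=50)

```text
time_s: 29.17
eef_pos: [614.6, 261.2, 22.2]
ee_rot: [0.001, -0.016, 1.0, 0.0]
force: [-1.1, 0.4, 6.0]
grip_width: 0.412
```

```bash
python3 - <<'E'
from h import *
go(*cell(0),110,103.9)
c=ctrl.capture("scene"); cv2.imwrite("pics/s10.png",cv2.resize(c["color"][130:280,320:480],None,fx=4,fy=4))
E
```

```text
t 29.17 pos [614.6 261.2  22.2] yaw 91.82 tilt [0.13 0.03] F [-1.1  0.4  6. ] grip 35.2
turn az units -2.01 shift [344.4, -457.1, -87.8]
```

View pics/s10.png

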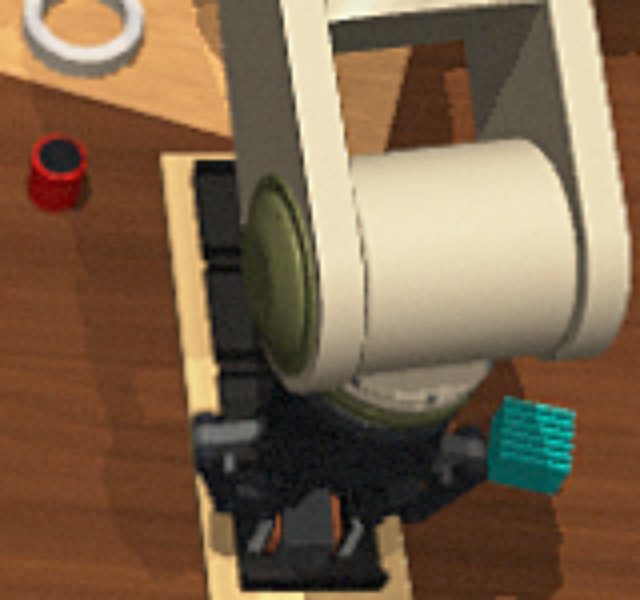

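The transformer is gripped on its windings, at about (305,525) and 35 mm opening.

carry_out([
  [0,[0,0,-10],[0,0,0]],
  [0,[0,0,-20],[0,0,0]],
  [0,[0,0,-20],[0,0,0]],
  [0,[0,0,-20],[0,0,0]],
  [0,[0,0,-18],[0,0,-1]],
  [0,[0,0,0],[0,0,-1]],
  [0,[17,-23,0],[0,0,0]],
  [0,[17,-23,0],[0,0,0]],
  [0,[17,-23,0],[0,0,0]],
  [0,[17,-23,0],[0,0,0]],
  [0,[17,-23,0],[0,0,0]],
  [0,[17,-23,0],[0,0,0]],
  [0,[17,-23,0],[0,0,0]],
  [0,[17,-23,0],[0,0,0]],
  [0,[17,-23,0],[0,0,0]],
  [0,[17,-23,0],[0,0,0]],
  [0,[17,-23,0],[0,0,0]],
  [0,[17,-23,0],[0,0,0]],
  [0,[17,-23,0],[0,0,0]],
  [0,[17,-23,0],[0,0,0]],
])

```text
time_s: 30.88
eef_pos: [458.9, -109.6, 109.4]
ee_rot: [0.0, -0.12, 0.993, -0.0]
force: [-0.1, -0.7, -1.6]
grip_width: 0.414
```

carry_out([
  [0,[17,-23,0],[0,0,0]],
  [0,[17,-23,0],[0,0,0]],
  [0,[17,-23,0],[0,0,0]],
  [0,[17,-23,0],[0,0,0]],
  [0,[17,-23,0],[0,0,0]],
  [0,[18,-20,0],[0,0,0]],
  [0,[0,0,0],[0,0,0]],
  [0,[0,0,0],[0,0,0]],
  [0,[0,0,0],[0,0,0]],
  [0,[0,0,0],[0,0,0]],
  [0,[0,0,0],[0,0,0]],
])

```text
time_s: 31.8
eef_pos: [392.3, -263.4, 109.0]
ee_rot: [0.0, -0.121, 0.993, 0.0]
force: [-0.7, 0.2, -1.7]
grip_width: 0.408
```

```bash
python3 - <<'E'
from h import *
go(*cell(0),8,103.9)
E
```

```text
t 31.8 pos [ 392.3 -263.4  109. ] yaw 103.9 tilt [-0.    0.01] F [-0.7  0.2 -1.7] grip 34.9
turn az units -0.0 shift [2.6, -1.3, 101.0]
```

carry_out([
  [0,[2.6,-1,5],[0,0,0]],
  [0,[0,0,15],[0,0,0]],
  [0,[0,0,20],[0,0,0]],
  [0,[0,0,20],[0,0,0]],
  [0,[0,0,20],[0,0,0]],
  [0,[0,0,11],[0,0,0]],
  [0,[0,0,5],[0,0,0]],
  [0,[0,0,0],[0,0,0]],
  [0,[0,0,0],[0,0,0]],
  [0,[0,0,1.5],[0,0,0]],
  [0,[0,0,1.5],[0,0,0]],
  [0,[0,0,1],[0,0,0]],
  [0,[0,0,0],[0,0,0]],
  [0,[0,0,0],[0,0,0]],
  [0,[0,0,0],[0,0,0]],
])

```text
time_s: 33.05
eef_pos: [389.7, -265.9, 9.0]
ee_rot: [0.0, -0.12, 0.993, -0.0]
force: [0.4, 1.1, -1.9]
grip_width: 0.41
```

carry_out([
  [0,[0,0,0.6],[0,0,0]],
  [0,[0,0,0],[0,0,0]],
  [0,[0,0,0.5],[0,0,0]],
  [0,[0,0,0],[0,0,0]],
  [0,[0,0,0],[0,0,0]],
])

```text
time_s: 33.47
eef_pos: [389.7, -265.8, 8.2]
ee_rot: [-0.0, -0.12, 0.993, -0.0]
force: [-1.9, 0.2, 5.3]
grip_width: 0.407
```

carry_out([
  [45,[0,0,0],[0,0,0]],
  [60,[0,0,0],[0,0,0]],
  [60,[0,0,0],[0,0,0]],
  [60,[0,0,0],[0,0,0]],
  [60,[0,0,-10],[0,0,0]],
  [60,[0,0,-20],[0,0,0]],
  [60,[0,0,-20],[0,0,0]],
  [60,[0,0,-20],[0,0,1]],
  [60,[0,0,-20],[0,0,1.1]],
  [60,[0,0,-13],[0,0,1.1]],
  [60,[0,0,0],[0,0,0]],
  [60,[0,0,0],[0,0,0]],
  [60,[0,0,0],[0,0,0]],
])

```text
time_s: 34.55
eef_pos: [389.3, -265.4, 110.2]
ee_rot: [-0.0, 0.045, 0.999, 0.0]
force: [0.2, 0.4, -0.2]
grip_width: 0.699
```

```bash
python3 - <<'E'
from h import *
for n in("top","scene"):
    c=ctrl.capture(n); X,R,t=cloud(c)
    if n=="scene": cv2.imwrite("pics/s11.png",cv2.resize(c["color"][80:270,80:280],None,fx=3,fy=3))
    hsv=cv2.cvtColor(c["color"],cv2.COLOR_BGR2HSV); z=X[...,2]
    P=onplane(R,t,5); Q=onplane(R,t,35)
    reg=lambda A,a,b,cc,d:(A[...,0]>a)&(A[...,0]<b)&(A[...,1]>cc)&(A[...,1]<d)
    print(n,[np.round(X[(reg(P,500,540,40,60))][:,2].mean(),2)])
    m=(hsv[...,1]<60)&(hsv[...,2]>110)&reg(P,310,700,-115,110)
    l=m.astype(np.uint8)
    for x in (560,600,640,650,655,660,664,668,672,680): print(x,m[reg(P,x-2,x+2,-50,50)].mean().round(2),end=" ")
    mt=(z>29)&(z<40)&reg(Q,450,590,-30,30); print("handle",rect(Q[mt]),rect(X[mt]),mt.sum())
go(520.5,-2,110,85)
E
```

```text
top [np.float64(29.52)]
560 1.0 600 1.0 640 1.0 650 1.0 655 1.0 660 0.97 664 0.49 668 0.0 672 0.0 680 0.46 handle ([np.float64(517.2), np.float64(-2.6)], [np.float64(15.8), np.float64(68.6)], 85.22) ([np.float64(517.3), np.float64(-2.6)], [np.float64(15.7), np.float64(68.7)], 85.22) 156
scene [np.float64(9.87)]
560 1.0 600 1.0 640 1.0 650 1.0 655 1.0 660 0.86 664 0.44 668 0.04 672 0.0 680 0.24 handle ([np.float64(522.3), np.float64(-1.6)], [np.float64(16.3), np.float64(70.3)], 84.61) ([np.float64(519.7), np.float64(-1.8)], [np.float64(16.3), np.float64(70.7)], 84.46) 227
t 34.65 pos [ 389.3 -265.4  109.9] yaw 84.74 tilt [-0.07  0.08] F [ 0.1  0.2 -0.5] grip 60.1
turn az units -0.04 shift [-107.7, 273.8, -0.1]
```

View pics/s11.png

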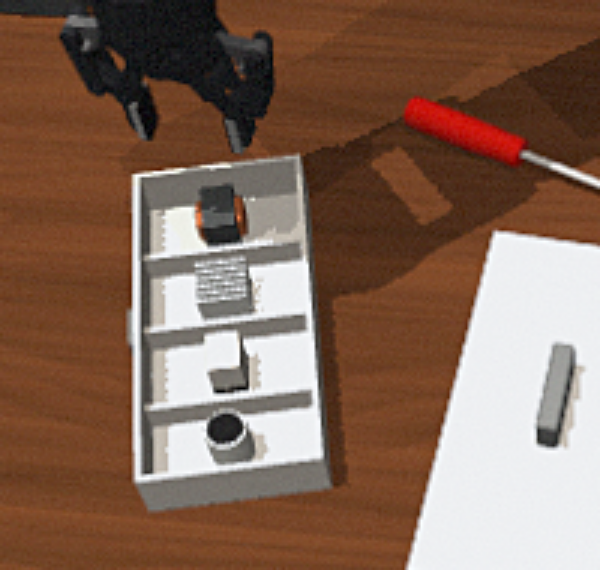

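All four stand upright in their cells, from (220,215) at the near end to (228,437) at the far end. Lid next, with the handle centre at about (519,-2) and its long axis at -5°.

carry_out([
  [60,[-9,23,0],[0,0,0]],
  [60,[-9,23,0],[0,0,0]],
  [60,[-9,23,0],[0,0,0]],
  [60,[-9,23,0],[0,0,0]],
  [60,[-9,23,0],[0,0,0]],
  [60,[-9,23,0],[0,0,0]],
  [60,[-9,23,0],[0,0,0]],
  [60,[-9,23,0],[0,0,0]],
  [60,[-9,23,0],[0,0,0]],
  [60,[-9,23,0],[0,0,0]],
  [60,[-9,23,0],[0,0,0]],
  [60,[-7,21,0],[0,0,0]],
  [50,[0,0,0],[0,0,0]],
  [50,[0,0,0],[0,0,0]],
  [50,[0,0,0],[0,0,0]],
  [50,[0,0,0],[0,0,0]],
])

```text
time_s: 35.98
eef_pos: [520.5, -3.7, 110.5]
ee_rot: [-0.0, 0.047, 0.999, -0.0]
force: [-0.1, -0.2, -0.4]
grip_width: 0.583
```

```bash
python3 - <<'E'
from h import *
go(519,-2.1,10,85)
E
```

```text
t 35.98 pos [520.5  -3.7 110.5] yaw 84.59 tilt [-0.05  0.  ] F [-0.1 -0.2 -0.4] grip 49.8
turn az units -0.07 shift [1.6, 1.4, 100.5]
```

carry_out([
  [50,[1.5,1.4,5],[0,0,-0.07]],
  [50,[0,0,15],[0,0,0]],
  [50,[0,0,20],[0,0,0]],
  [50,[0,0,20],[0,0,0]],
  [50,[0,0,20],[0,0,0]],
  [50,[0,0,13],[0,0,0]],
  [50,[0,0,6],[0,0,0]],
  [50,[0,0,0],[0,0,0]],
  [50,[0,0,0],[0,0,0]],
  [50,[0,0,0],[0,0,0]],
])

```text
time_s: 36.82
eef_pos: [520.0, -1.7, 12.7]
ee_rot: [0.001, 0.043, 0.999, -0.0]
force: [-1.1, -0.8, 0.5]
grip_width: 0.585
```

```bash
python3 - <<'E'
from h import *
go(519,-2.1,10,85)
c=ctrl.capture("scene"); cv2.imwrite("pics/s12.png",cv2.resize(c["color"][130:280,190:350],None,fx=4,fy=4))
E
```

```text
t 36.82 pos [520.   -1.7  12.7] yaw 85.03 tilt [ 0.09 -0.02] F [-1.1 -0.8  0.5] grip 49.9
turn az units 0.01 shift [1.0, -0.5, 2.7]
```

View pics/s12.png

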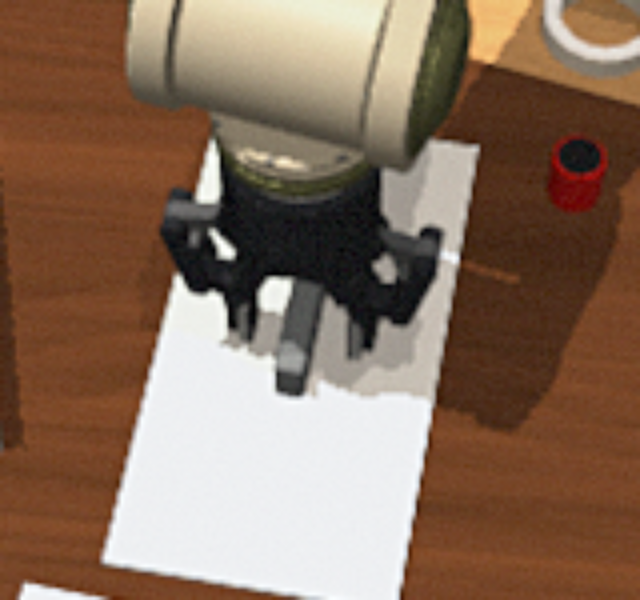

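The fingers straddle the handle at (297,340). I'll lower 2 mm more and grip.

carry_out([
  [50,[1,-0.5,2],[0,0,0]],
  [50,[0,0,0],[0,0,0]],
  [0,[0,0,0],[0,0,0]],
  [0,[0,0,0],[0,0,0]],
  [0,[0,0,0],[0,0,0]],
  [0,[0,0,0],[0,0,0]],
  [0,[0,0,0],[0,0,0]],
  [0,[0,0,0],[0,0,0]],
  [0,[0,0,0],[0,0,0]],
  [0,[0,0,0],[0,0,0]],
], grip_force=70)

```text
time_s: 37.7
eef_pos: [518.7, -1.8, 10.1]
ee_rot: [0.0, 0.043, 0.999, -0.0]
force: [-2.1, -0.1, 5.4]
grip_width: 0.17
```

```bash
python3 - <<'E'
from h import *
go(*C,100,103.9)
E
```

```text
t 37.7 pos [518.7  -1.8  10.1] yaw 85.04 tilt [ 0.04 -0.01] F [-2.1 -0.1  5.4] grip 14.5
turn az units -3.14 shift [92.1, -224.8, -89.9]
```

carry_out([
  [0,[0,0,-5],[0,0,0]],
  [0,[0,0,-10],[0,0,0]],
  [0,[0,0,-15],[0,0,0]],
  [0,[0,0,-20],[0,0,0]],
  [0,[0,0,-20],[0,0,0]],
  [0,[0,0,-15],[0,0,0]],
  [0,[0,0,-5],[0,0,-0.4]],
  [0,[0,0,0],[0,0,-0.7]],
  [0,[0,0,0],[0,0,-0.7]],
  [0,[0,0,0],[0,0,-0.7]],
  [0,[0,0,0],[0,0,-0.6]],
  [0,[0,0,0],[0,0,0]],
  [0,[0,0,0],[0,0,0]],
  [0,[0,0,0],[0,0,0]],
])

```text
time_s: 38.87
eef_pos: [518.4, -1.8, 100.0]
ee_rot: [-0.0, -0.118, 0.993, 0.0]
force: [1.1, -0.5, -2.2]
grip_width: 0.175
```

```bash
python3 - <<'E'
from h import *
go(*C,100,103.9)
c=ctrl.capture("scene"); cv2.imwrite("pics/s13.png",c["color"])
E
```

```text
t 38.87 pos [518.4  -1.8 100. ] yaw 103.54 tilt [-0.  0.] F [ 1.1 -0.5 -2.2] grip 14.9
turn az units -0.06 shift [91.8, -224.9, -0.0]
```

View pics/s13.png

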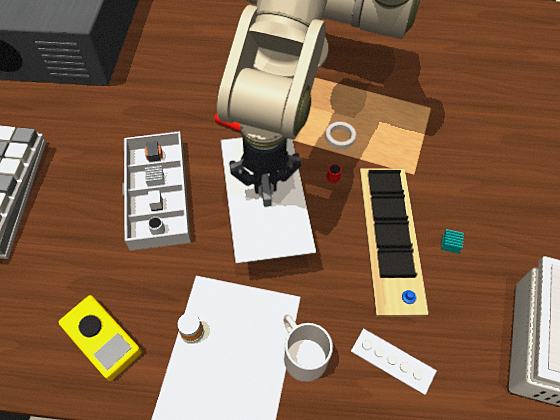

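The lid hangs level from the gripper around (265,200). I'll carry it over the case.

carry_out([
  [0,[3,-8,0],[0,0,-0.06]],
  [0,[6,-14,0],[0,0,0]],
  [0,[6,-15,0],[0,0,0]],
  [0,[6,-15,0],[0,0,0]],
  [0,[6,-15,0],[0,0,0]],
  [0,[6,-15,0],[0,0,0]],
  [0,[6,-15,0],[0,0,0]],
  [0,[6,-15,0],[0,0,0]],
  [0,[6,-15,0],[0,0,0]],
  [0,[6,-15,0],[0,0,0]],
  [0,[6,-15,0],[0,0,0]],
  [0,[6,-15,0],[0,0,0]],
  [0,[6,-15,0],[0,0,0]],
  [0,[6,-15,0],[0,0,0]],
  [0,[6,-15,0],[0,0,0]],
  [0,[5,-8,0],[0,0,0]],
  [0,[0,0,0],[0,0,0]],
  [0,[0,0,0],[0,0,0]],
  [0,[0,0,0],[0,0,0]],
  [0,[0,0,0],[0,0,0]],
])

```text
time_s: 40.58
eef_pos: [483.7, -241.6, 99.8]
ee_rot: [-0.0, -0.122, 0.992, 0.0]
force: [-0.0, -0.3, -1.3]
grip_width: 0.171
```

```bash
python3 - <<'E'
from h import *
go(*C,54,103.9)
for n in("top","scene"):
    c=ctrl.capture(n); X,R,t=cloud(c); cv2.imwrite(f"pics/{n}14.png",c["color"][60:300,60:460] if n=="scene" else c["color"][120:300,250:470])
    hsv=cv2.cvtColor(c["color"],cv2.COLOR_BGR2HSV); z=X[...,2]; P=onplane(R,t,95)
    m=(z>80)&(z<105)&(P[...,0]>300)&(P[...,0]<680)&(P[...,1]>-360)&(P[...,1]<-120)&(hsv[...,1]<60)&(hsv[...,2]>100)
    m=big(m); print(n,rect(P[m]),m.sum())
E
```

```text
t 40.58 pos [ 483.7 -241.6   99.8] yaw 104.05 tilt [-0.01  0.01] F [-0.  -0.3 -1.3] grip 14.6
turn az units 0.02 shift [0.5, -0.5, 45.8]
top ([np.float64(561.2), np.float64(-223.5)], [np.float64(125.4), np.float64(148.7)], 14.48) 1501
scene ([np.float64(486.8), np.float64(-240.6)], [np.float64(286.0), np.float64(147.2)], 14.23) 5903
```

View pics/scene14.png

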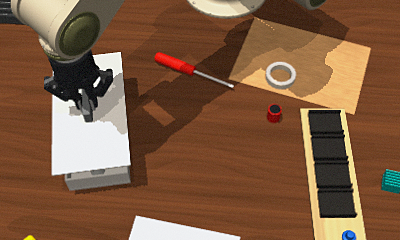

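The lid is over the case, within about 2 mm and 0.4° of it by the two views. I'll trim and lower.

carry_out([
  [0,[2,-0.5,5],[0,0,0.06]],
  [0,[0,0,10],[0,0,0]],
  [0,[0,0,12],[0,0,0]],
  [0,[0,0,9],[0,0,0]],
  [0,[0,0,4],[0,0,0]],
  [0,[0,0,2],[0,0,0]],
  [0,[0,0,0],[0,0,0]],
  [0,[0,0,0],[0,0,0]],
  [0,[0,0,0],[0,0,0]],
])

```text
time_s: 41.43
eef_pos: [482.0, -243.5, 58.3]
ee_rot: [0.0, -0.119, 0.993, -0.0]
force: [0.9, -0.2, -1.5]
grip_width: 0.177
```

```bash
python3 - <<'E'
from h import *
go(*C,54,103.9)
c=ctrl.capture("scene"); cv2.imwrite("pics/s15.png",cv2.resize(c["color"][80:270,80:280],None,fx=3,fy=3))
E
```

```text
t 41.43 pos [ 482.  -243.5   58.3] yaw 103.64 tilt [ 0.04 -0.03] F [ 0.9 -0.2 -1.5] grip 15.1
turn az units -0.04 shift [-1.6, 1.0, 4.3]
```

View pics/s15.png

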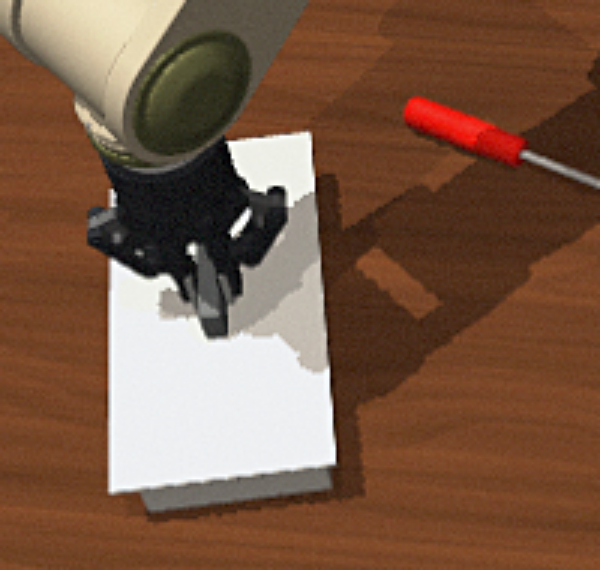

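The lid looks about 2 mm toward -y (left overhang 25 px, right 8 px, before perspective). I'll trim +1.7 mm and lower to contact.

carry_out([
  [0,[-0.3,1.7,0],[0,0,-0.03]],
  [0,[0,0,2],[0,0,0]],
  [0,[0,0,1],[0,0,0]],
  [0,[0,0,0],[0,0,0]],
  [0,[0,0,0.6],[0,0,0]],
  [0,[0,0,0],[0,0,0]],
  [0,[0,0,0],[0,0,0]],
])

```text
time_s: 42.07
eef_pos: [481.7, -241.6, 54.2]
ee_rot: [-0.0, -0.12, 0.993, 0.0]
force: [-0.1, -0.2, -1.8]
grip_width: 0.171
```

carry_out([
  [0,[0,0,0.6],[0,0,0]],
  [0,[0,0,0],[0,0,0]],
  [0,[0,0,0],[0,0,0]],
])

```text
time_s: 42.32
eef_pos: [481.7, -241.7, 54.1]
ee_rot: [0.0, -0.12, 0.993, -0.0]
force: [-2.5, 1.3, 6.2]
grip_width: 0.172
```

```bash
python3 - <<'E'
from h import *
go(*C,54,103.9)
E
```

```text
t 42.32 pos [ 481.7 -241.7   54.1] yaw 103.82 tilt [ 0.01 -0.01] F [-2.5  1.3  6.2] grip 14.7
turn az units -0.01 shift [-1.4, -0.9, 0.1]
```

carry_out([
  [25,[0,0,0],[0,0,0]],
  [40,[0,0,0],[0,0,0]],
  [50,[0,0,0],[0,0,0]],
  [50,[0,0,0],[0,0,0]],
  [50,[0,0,-8],[0,0,0]],
  [50,[0,0,-20],[0,0,0]],
  [50,[0,0,-20],[0,0,0]],
  [50,[0,0,-20],[0,0,0]],
  [50,[0,20,-20],[0,0,0]],
  [50,[0,30,0],[0,0,0]],
  [50,[0,30,0],[0,0,0]],
  [50,[0,30,0],[0,0,0]],
  [50,[0,30,0],[0,0,0]],
  [50,[0,30,0],[0,0,0]],
  [50,[0,30,0],[0,0,0]],
  [50,[0,30,0],[0,0,0]],
  [50,[0,30,0],[0,0,0]],
  [50,[0,0,0],[0,0,0]],
  [50,[0,0,0],[0,0,0]],
  [50,[0,0,0],[0,0,0]],
])

```text
time_s: 43.98
eef_pos: [419.9, 10.5, 142.1]
ee_rot: [0.0, -0.12, 0.993, -0.0]
force: [-0.6, 0.3, -0.4]
grip_width: 0.587
```

```bash
python3 - <<'E'
from h import *
go(*C,54,103.9)
for n in("top","scene"):
    c=ctrl.capture(n); X,R,t=cloud(c); cv2.imwrite(f"pics/{n}16.png",cv2.resize(c["color"][80:280,80:280] if n=="scene" else c["color"][130:300,330:450],None,fx=3,fy=3))
    hsv=cv2.cvtColor(c["color"],cv2.COLOR_BGR2HSV); z=X[...,2]; P=onplane(R,t,49)
    m=(z>44)&(z<58)&(P[...,0]>300)&(P[...,0]<680)&(P[...,1]>-360)&(P[...,1]<-120)&(hsv[...,1]<60)&(hsv[...,2]>100)
    m=big(m); A=np.c_[X[m][:,:2],np.ones(m.sum())]; k=np.linalg.lstsq(A,X[m][:,2],rcond=None)[0]
    print(n,rect(P[m]),m.sum(),"z",np.median(z[m]),"slope mm/m",(k[:2]*1000).round(1))
E
```

```text
t 43.98 pos [419.9  10.5 142.1] yaw 103.83 tilt [ 0.05 -0.02] F [-0.6  0.3 -0.4] grip 50.1
turn az units -0.01 shift [-0.8, -260.5, 88.1]
top ([np.float64(482.6), np.float64(-242.8)], [np.float64(284.5), np.float64(149.4)], 13.88) 5865 z 49.1655374616696 slope mm/m [ 0.2 -0.4]
scene ([np.float64(483.2), np.float64(-240.9)], [np.float64(284.6), np.float64(147.1)], 13.9) 7538 z 47.94690801378033 slope mm/m [ 1.6 -1.3]
```

View pics/scene16.png

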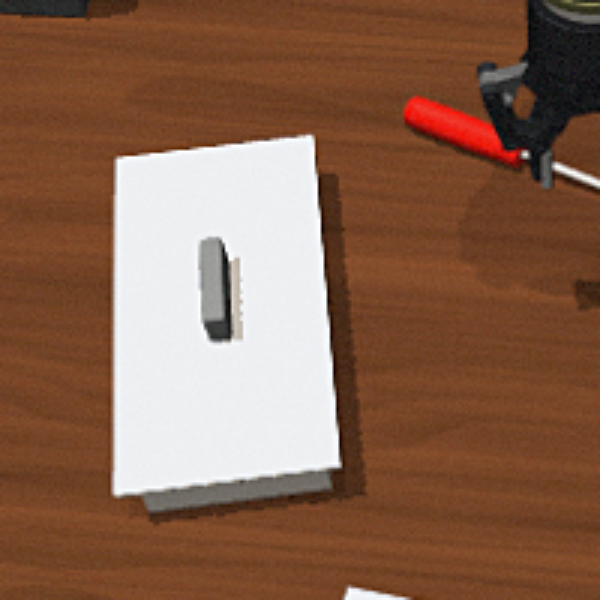

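View pics/top16.png

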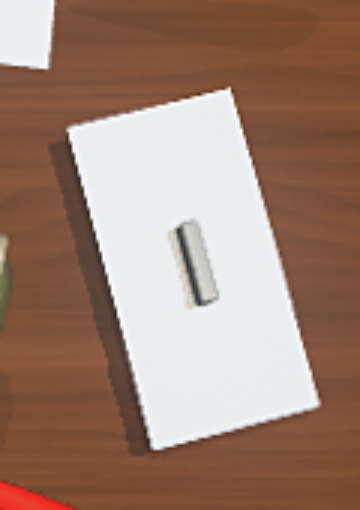

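Both views show the lid flat at 48–49 mm height, handle up, within about 1.5 mm and 0.2° of the case pose. The robot is clear, so I'll hand in.

```bash
python3 -c "
from rig import ctrl
print(ctrl.finish_job())"
```

```text
the job is handed in; nothing more can be done
None
```

The job is done and handed in at about 44 s of robot time, with the gripper open and clear of everything. The handing-in gives no verdict.

- **Components:** From the farthest cell to the nearest, the case holds the capacitor, relay, heatsink and transformer, one per cell. Each was lowered to a light contact of 3–6 N before release, and the last picture before the lid went on showed all four upright.
- **Lid:** It was set down at about 6 N and lies flat with the handle up, its top at 48–49 mm as expected. Its centre is within about 1.5 mm of the case centre in both views, and its angle is 13.9° against the case's 13.8–14.0°.
- **Disagreement:** The two cameras differed by up to 2 mm on the lid, which is within their calibration and well inside the 12 mm overhang. None of my checks failed, and the turquoise and red look-alikes were left alone.

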